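# Open the spring-lid smalti case

### The arm

A 6-joint arm with a two-finger parallel gripper is mounted at the origin on the work surface. World frame = base frame: x ahead of the robot, y to its left, z up, the work surface at z = 0. Lengths are in m, angles in degrees, forces in N, time in s.
With the tool pointing down it reaches from about 0.3 to 0.775 m from the base axis. Payload 14.6 kg.
Tool frame: the origin (TCP) lies at the very end of the fingers, on their centre line; the grasp point (between the pads) lies 19 mm behind it; y points along the fingers, z is the direction in which the jaws open and shut, and the axes are right-handed (so a half turn about y gives the same grasp; the last joint's range is limited). The gripper opens to 85 mm and grips with 20 to 120 N. Pads are 22 mm wide; open, the fingers measure 114 mm over their backs; the gripper's body (76 mm by 85 mm) begins 54 mm behind the grasp point. The pads swing forward as they close: fully open they stand 13 mm farther back than shut.
Start: joints at [72.044, 17.183, 87.147, -0, 75.671, -3.816], TCP at [0.134, 0.533, 0.231] pointing down, gripper open.
Joint ranges: [-173.82, 173.82], [-45.26, 126.66], [13.44, 144.39], [-59.66, 239.66], [0, 175.72], [-146.38, 146.38]. Speed limits (degrees/s): [127.2, 127.2, 147.25, 180, 180, 180].

### API

Orientations are given as [roll, pitch, yaw] about the fixed x, y, z axes, in that order (R = Rz(yaw) Ry(pitch) Rx(roll)).
In Python, from workcell import env gives the robot as it stands.
- The arm moves only by the tool jog_arm, never from a script. Its argument "targets" is a list of rows, each an object of numbers: "x", "y", "z": the shift along the tool's x, y, z in mm; "rx", "ry", "rz": the turn, a rotation vector about the tool's x, y, z in degrees. In form: [{"x": .., "y": .., "z": .., "rx": .., "ry": .., "rz": ..}, ...]. A call has 1 to 5 rows; each row is the pose to reach, as a shift and turn from the pose commanded when the call began, along the tool's axes at that moment; what a row does not reach only later rows make up. A row lasts 1/8 s, in which the tool goes at most 62.5 mm and 10.7 degrees, less where a joint would pass 70% of its speed; a pose out of reach is approached as far as the arm can. A call with a gripper value outside its range is refused whole. "jaw" is the opening in per cent of the stroke, from 0 (shut) to 100 (fully open), set as the call begins (left out, the last holds). The fingers move at their own pace and stop on an object; "force" is the grip in N (left out, the last holds). Time passes only in rows, so rows that repeat a pose let the fingers close. It gives the time, the measured TCP pose, the force and the opening at its end, in the units of the state.
- env.read_state(): the state, without advancing time (a new reading comes with each control period).
- env.get_image(name): name is "side" or "top" or "wrist"; returns a dict with "image" (480x640x3 uint8, red, green, blue), "camera_matrix" (3x3 intrinsics, pixels), "world_from_camera" (4x4, takes a point from camera to world coordinates); the wrist camera has in their place "T_tool_cam" (4x4, takes a point from camera to tool coordinates, whose origin is the TCP and whose axes are the tool frame's). Camera axes: x right, y up, looking along -z (the intrinsics and any distortion apply to the point x, -y, -z); pixel columns grow to the right and rows downward; lengths in m; the calibration is good to about 2 mm. A picture is of the moment at which its call begins: read the wrist's pose just before it. There is no depth.
- env.hand_in(): hands the job in, once; it reports no verdict.
The state is a dict: "clock": time; "joints": joint angles; "joint_velocities": joint speeds; "joint_efforts": joint torques, N m; "tool_pos": TCP position; "eef_rot": TCP orientation; "force": force on the tool from outside, world axes, zero at the start; "torque": the same for the moment, N m; "grip_width": opening from 0.0 (shut) to 1.0 (fully open).
Only numpy, scipy, OpenCV 4.12 (cv2) and the standard library are available. Lean on these libraries where they do the work, as an engineer would, in place of code of your own. Each camera call takes 0.05 s, during which the arm holds its last target.

### The job

Press down the brass release tab on the front of the smalti case with a fingertip so that the spring-loaded lid lifts by itself, then gently push the lid over backwards until it lies fully open on its stop, and move away. Only touch, press and push: do not pinch or force the lid, and leave the cup, block, gold lump and glass shard on the bench where they are.

Things in the scene. Friction and masses are not known exactly. Their poses are not given: they have to be found in the camera images.
- case: Dark green metal case screwed to the bench, 110 mm deep (x) x 160 mm wide (y) x 55 mm high without its lid, holding coloured tesserae. Origin: centre of the underside, on the bench. +x points from the tab side (front, roughly facing the robot) to the hinge side, y runs along the hinge, z up. Screw ears stick out 17 mm at the sides, 3 mm high.
- tab_pad (a point): Point to press: top of the brass tab's level pad with a red patch, 92 mm in front (-x) of the case's origin, 35 mm above the bench; moves with the pad. The pad is 36 mm wide and reaches from 61 to 107 mm in front of the case's centre. Behind it an upright hook plate, 34 mm wide, rises to 64 mm above the bench and holds the lid; pressing tilts its top up to 14 mm towards the fingertip.
- tab (a joint): Rocker tab: 0 at rest, grows as the pad is pressed down, stop at 0.40 rad. Lid is released at about 0.2 rad, which is about 6 mm down at tab_pad and needs about 3 to 4 N; pressing to the stop is about 12.5 mm and 5 to 6 N. It springs back when let go.
- lid_edge (a point): Middle of the lid's front (free) edge on its underside. Closed it is 57.5 mm in front of the case's origin and 55 mm above the bench; it moves with the lid. The lid is a 4 mm aluminium plate, 112.5 mm from hinge to edge and 160 mm wide, with no handle.
- lid_hinge (a point): Middle of the lid's hinge line, at the back of the case: 55 mm behind (+x) the case's origin, 55 mm above the bench. The hinge axis is along the case's y.
- lid (a joint): Lid angle, rad: 0 closed, grows opening up and over to the back. Released, a spring pin lifts it in about 0.5 s to rest near 0.65 (edge about 123 mm above the bench). A few N at the edge pushes it on. Left before upright (1.57) it falls back to 0.65; past about 1.65 it falls open slowly by its own weight to its stop at 1.95 and stays.
- cup: Pewter cup, loose bystander, 60 mm across, 75 mm high, origin at the centre of its underside.
- block: Grey-green soapstone rubbing block, loose bystander, 65 x 38 x 28 mm high, origin at the centre of its underside.
- lump: Gilt smalti lump, loose bystander, about 48 mm across and 30 mm high, origin at the centre of its underside.
- shard: Green bottle-glass shard with polished edges, loose bystander, about 50 x 35 mm, 9 mm high, origin at the centre of its underside.
Not all that is in view belongs to the job. Of the things that look like the case, the smaller one is meant.

How it is judged:
By the outcome, as a careful person would: the job done as asked, in the order asked, and still so for the second after the job is handed in, with the robot touching nothing.
It also fails if it takes over 45 s, if anything falls off the work surface, if the arm or the gripper's body presses on something with over 40 N, if the wrist force passes 120 N, or if a joint passes its speed limit or range.

## Working session

There is one attempt and no reset: what is moved stays moved. The work goes in short steps, Python scripts to look and compute and a tool call to move; the robot and the scene stay as the last step left them, time stands still between calls to the robot, and variables do not carry over. Pictures are saved under pics/ and viewed, and the job is handed in when it is done.

Besides the shell and the picture viewer there is one more tool, called after ">>>" by a JSON object that holds its "op" and its "data". jog_arm: Moves the arm, as the interface text tells. Its arguments: {"type":"object","properties":{"targets":{"type":"array","items":{"type":"object","properties":{"x":{"type":"number"},"y":{"type":"number"},"z":{"type":"number"},"rx":{"type":"number"},"ry":{"type":"number"},"rz":{"type":"number"}}}},"jaw":{"type":"number"},"force":{"type":"number"}},"required":["targets"]}

```bash
mkdir -p pics; cat > h.py <<'E'
import numpy as np,cv2
from workcell import env
def ray(d,u,v,T=None):
    K=np.array(d['camera_matrix']);T=np.array(d['world_from_camera']) if T is None else T
    p=np.linalg.inv(K)@[u,v,1.];p=np.array([p[0],-p[1],-p[2]])
    return T[:3,3],T[:3,:3]@p
def onz(d,u,v,z,T=None):
    o,r=ray(d,u,v,T);return o+r*(z-o[2])/r[2]
def proj(d,P):
    K=np.array(d['camera_matrix']);T=np.array(d['world_from_camera'])
    c=T[:3,:3].T@(np.array(P)-T[:3,3]);c=np.array([c[0],-c[1],-c[2]]);p=K@c;return p[:2]/p[2]
def tri(rs):
    A=np.zeros((3,3));b=np.zeros(3)
    for o,r in rs:
        r=r/np.linalg.norm(r);M=np.eye(3)-np.outer(r,r);A+=M;b+=M@o
    return np.linalg.solve(A,b)
def save(n,im): cv2.imwrite('pics/'+n+'.png',im[:,:,::-1])
E
python3 - <<'E'
from h import *
s=env.read_state();print(s)
for n in ['side','top','wrist']:
    d=env.get_image(n);save(n+'1',d['image']);np.save(n+'1.npy',d,allow_pickle=True)
    print(n,{k:np.round(v,4).tolist() for k,v in d.items() if k!='image'})
E
```

```text
{'clock': 0.0, 'joints': array([ 7.20445796e+01,  1.72147435e+01,  8.71823296e+01,  2.12311277e-03,
        7.56681903e+01, -3.81448213e+00]), 'joint_velocities': array([-0.02026774, -0.00518544,  0.00451652, -0.04733259,  0.07013333,
       -0.02047137]), 'joint_efforts': array([-1.99611903e-03, -5.43500447e+01, -3.61786151e+01, -1.64672256e-04,
        4.11796922e-03,  3.51188748e-05]), 'tool_pos': array([0.13427703, 0.53311186, 0.2307148 ]), 'eef_rot': array([-9.00649820e+01,  6.39360034e-03, -1.41414687e+01]), 'force': array([-0.77458976, -0.6177187 ,  0.51169141]), 'torque': array([-0.01183734, -0.01351631,  0.06832588]), 'grip_width': 0.9993292120031447}
side {'camera_matrix': [[440.7491, 0.0, 317.0405], [0.0, 440.7491, 245.1558], [0.0, 0.0, 1.0]], 'world_from_camera': [[0.9657, 0.2072, -0.1563, 0.4176], [-0.2591, 0.7331, -0.6289, -0.5324], [-0.0157, 0.6478, 0.7616, 0.7832], [0.0, 0.0, 0.0, 1.0]]}
top {'camera_matrix': [[518.6667, 0.0, 328.0712], [0.0, 518.6667, 224.709], [0.0, 0.0, 1.0]], 'world_from_camera': [[-0.0275, 0.9958, -0.087, 0.4848], [-0.9995, -0.0258, 0.0202, 0.0751], [0.0178, 0.0875, 0.996, 0.9546], [0.0, 0.0, 0.0, 1.0]]}
wrist {'camera_matrix': [[406.7141, 0.0, 312.5004], [0.0, 406.7141, 243.6536], [0.0, 0.0, 1.0]], 'T_tool_cam': [[0.0013, -0.9445, -0.3285, -0.0853], [0.0006, 0.3285, -0.9445, -0.1409], [1.0, 0.001, 0.001, -0.0006], [0.0, 0.0, 0.0, 1.0]]}
```

View pics/side1.png

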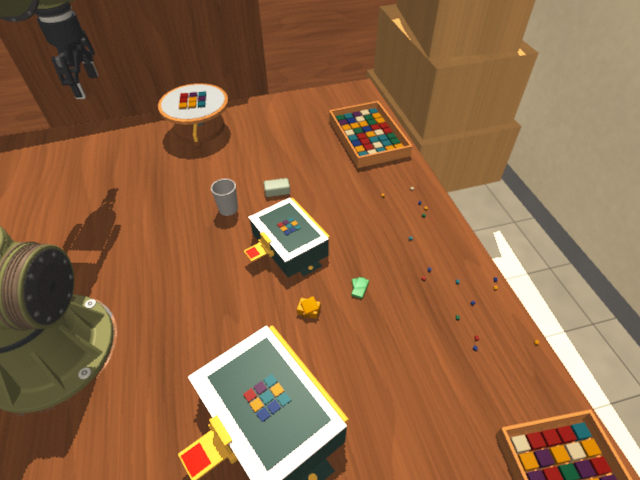

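View pics/top1.png

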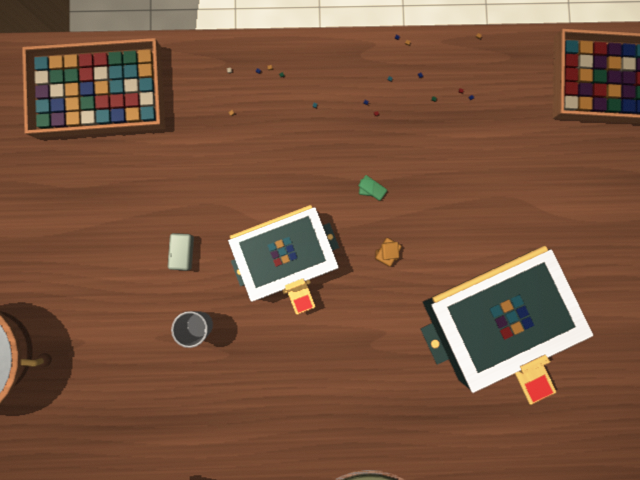

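The side and top pictures show two cases that could be the one meant:
- Small case: side (288,235), top (284,253), red pad at side (255,253) and top (303,303).
- Large case: side (268,400), top (512,320), red pad at side (203,460) and top (539,389).

The trays have no tab. I choose the smaller one and measure it next.

```bash
cat > m.py <<'E'
from h import *
D={n:np.load(n+'1.npy',allow_pickle=True).item() for n in ['side','top']}
roi={'side':(235,185,345,285),'top':(220,195,350,325)}
c={};q={}
for n,d in D.items():
    im=d['image'];x0,y0,x1,y1=roi[n];cr=im[y0:y1,x0:x1]
    h=cv2.cvtColor(cr,cv2.COLOR_RGB2HSV)
    m=((((h[...,0]<6)|(h[...,0]>174))&(h[...,1]>190)&(h[...,2]>190))*255).astype(np.uint8)
    k,l,st,ce=cv2.connectedComponentsWithStats(m);i=1+np.argmax(st[1:,4]);c[n]=ce[i]+[x0,y0];print(n,'red',c[n],st[i])
    w=((h[...,1]<40)&(h[...,2]>200)).astype(np.uint8)*255
    ct=max(cv2.findContours(w,cv2.RETR_EXTERNAL,cv2.CHAIN_APPROX_NONE)[0],key=cv2.contourArea)
    hu=cv2.convexHull(ct);ap=cv2.approxPolyDP(hu,6,True)[:,0]+[x0,y0];q[n]=ap;print(n,'white',ap.tolist())
    save('crop_'+n,cv2.resize(cr,None,fx=4.5,fy=4.5,interpolation=cv2.INTER_CUBIC))
P=tri([ray(D[n],*c[n]) for n in D]);print('pad',P, [onz(D[n],*c[n],.035) for n in D])
for n in D:
    print(n,[ (a.tolist(),np.round(onz(D[n],*a,.059),4).tolist()) for a in q[n]])
E
python3 m.py
```

```text
side red [252.11267606 252.1971831 ] [11 63 13 10 71]
side white [[289, 198], [327, 239], [284, 261], [248, 217]]Traceback (most recent call last):
  File "m.py", line 9, in <module>
    k,l,st,ce=cv2.connectedComponentsWithStats(m);i=1+np.argmax(st[1:,4]);c[n]=ce[i]+[x0,y0];print(n,'red',c[n],st[i])
                                                      ~~~~~~~~~^^^^^^^^^^
    return _wrapfunc(a, 'argmax', axis=axis, out=out, **kwds)
    return bound(*args, **kwds)
ValueError: attempt to get argmax of an empty sequence
```

```bash
ls pics
```

```text
crop_side.png
side1.png
top1.png
wrist1.png
```

View pics/crop_side.png

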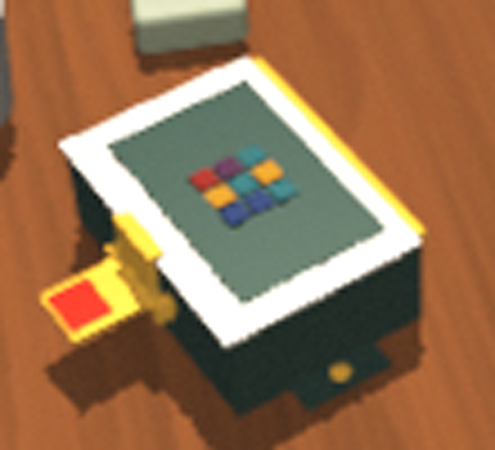

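The crop shows the small case with its brass tab, red patch near crop (80,300), hook plate and hinge strip at the back. My red threshold is too tight for the top view, so I'll loosen it.

```bash
sed -i "s/^    m=.*/    m=((cr[...,0]>185)\&(cr[...,1]<95)\&(cr[...,2]<95)).astype(np.uint8)*255/" m.py; python3 m.py; python3 - <<'E'
import cv2
E
```

```text
side red [252.16666667 252.16666667] [11 63 13 10 72]
side white [[289, 198], [327, 239], [284, 261], [248, 217]]
top red [302.64044944 303.38764045] [ 74 101  18  16 178]
top white [[315, 208], [337, 267], [251, 300], [228, 240]]
pad [0.42795215 0.10495365 0.03471483] [array([0.42815089, 0.10468072, 0.035     ]), array([0.42776607, 0.10496369, 0.035     ])]
side [([289, 198], [0.5402, 0.2258, 0.059]), ([327, 239], [0.5917, 0.0767, 0.059]), ([284, 261], [0.4882, 0.0423, 0.059]), ([248, 217], [0.436, 0.1903, 0.059])]
top [([315, 208], [0.5928, 0.0789, 0.059]), ([337, 267], [0.4896, 0.0436, 0.059]), ([251, 300], [0.4375, 0.1921, 0.059]), ([228, 240], [0.5411, 0.2302, 0.059])]
```

View pics/crop_top.png

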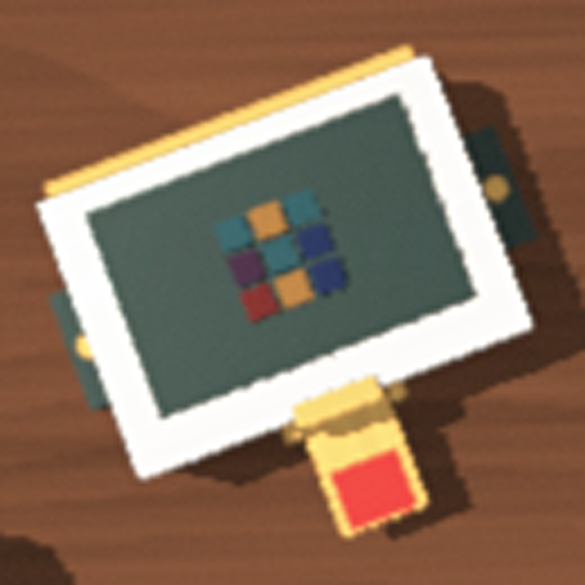

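The top crop confirms the small case and its tab. The pad comes out at z 34.7 mm from two views (35 expected). The lid is about 157–161 x 110 mm, with a yaw of about 19.2° and the centre near (0.5175, 0.136). The patch lies 94.5 mm in front of the centre, against 92 in the text. These agree well enough to move.

```bash
cat >> h.py <<'E'
from scipy.spatial.transform import Rotation as Ro
YAW=19.2;C0=np.array([.5175,.136]);ex=np.array([np.cos(np.radians(YAW)),np.sin(np.radians(YAW))]);ey=np.array([-ex[1],ex[0]])
def goal(cx,cy,z,tilt):
    p=C0+ex*cx/1e3+ey*cy/1e3
    R=Ro.from_euler('xyz',[-90,0,YAW],degrees=True)*Ro.from_euler('z',-tilt,degrees=True)
    return np.array([*p,z/1e3]),R
def delta(cx,cy,z,tilt):
    s=env.read_state();R0=Ro.from_euler('xyz',s['eef_rot'],degrees=True)
    p,R=goal(cx,cy,z,tilt)
    print('mm',np.round(R0.inv().apply(p-s['tool_pos'])*1e3,1),'rot',np.round((R0.inv()*R).as_rotvec(degrees=True),2))
def case():
    s=env.read_state();t=s['tool_pos'];d=t[:2]-C0
    print('t',round(float(s['clock']),2),'case xyz',np.round([d@ex*1e3,d@ey*1e3,t[2]*1e3],1),'F',np.round(s['force'],2),'j',np.round(s['joints'],1),'w',round(float(s['grip_width']),3))
E
python3 - <<'E'
from h import *
case()
delta(-90,0,220,25)
d=np.load('top1.npy',allow_pickle=True).item()
for n,p,z in [('cup',(191,330),.04),('block',(180,250),.028),('lump',(389,252),.015)]:print(n,onz(d,*p,z))
E
```

```text
t 0.15 case xyz [-231.3  501.1  230.9] F [-0.42 -0.06  0.49] j [72.  17.2 87.2 -0.  75.7 -3.8] w 1.002
mm [ 393.4   11.1 -340.9] rot [  7.32 -32.8  -24.3 ]
cup [0.38796862 0.29894037 0.04      ]
block [0.52752281 0.32070266 0.028     ]
lump [ 0.5143828  -0.05303849  0.015     ]
```

>>> {"op": "jog_arm", "data": {"targets": [{"x":79,"y":2,"z":-68,"rx":1.5,"ry":-6.6,"rz":-4.9},{"x":158,"y":4,"z":-136,"rx":2.9,"ry":-13.1,"rz":-9.7},{"x":236,"y":7,"z":-205,"rx":4.4,"ry":-19.7,"rz":-14.6},{"x":315,"y":9,"z":-273,"rx":5.9,"ry":-26.2,"rz":-19.4},{"x":393,"y":11,"z":-341,"rx":7.3,"ry":-32.8,"rz":-24.3}], "jaw": 0}}

```text
clock: 0.78
tool_pos: [0.3132, 0.2768, 0.2247]
eef_rot: [-90.0, -25.1, 19.3]
force: [2.3, 0.6, 0.1]
grip_width: -0.002
```

```bash
python3 - <<'E'
from h import *
case();delta(-90,0,220,25);delta(-88.5,0,60,25)
E
```

```text
t 0.78 case xyz [-146.6  200.2  224.7] F [2.27 0.65 0.06] j [ 41.9 -11.5 121.4 -12.8  47.5 -60.6] w -0.002
mm [  48.8   28.2 -200.3] rot [-0.03  0.13  0.11]
mm [ -17.7  173.7 -200.2] rot [-0.03  0.13  0.11]
```

>>> {"op": "jog_arm", "data": {"targets": [{"x":12,"y":7,"z":-50},{"x":24,"y":14,"z":-100},{"x":36,"y":21,"z":-150},{"x":49,"y":28,"z":-200},{"x":49,"y":28,"z":-200}]}}

```text
$.targets[0]: bad value
```

```bash
python3 - <<'E'
from h import *
case();delta(-88.5,0,60,25);delta(-88.5,0,50,25)
E
```

```text
t 0.78 case xyz [-146.6  200.2  224.7] F [2.27 0.65 0.06] j [ 41.9 -11.5 121.4 -12.8  47.5 -60.6] w -0.002
mm [ -17.7  173.7 -200.2] rot [-0.03  0.13  0.11]
mm [ -22.   182.8 -200.2] rot [-0.03  0.13  0.11]
```

>>> {"op": "jog_arm", "data": {"targets": [{"x":12,"y":7,"z":-50,"rx":0,"ry":0,"rz":0},{"x":24,"y":14,"z":-100,"rx":0,"ry":0,"rz":0},{"x":36,"y":21,"z":-150,"rx":0,"ry":0,"rz":0},{"x":49,"y":28,"z":-200,"rx":0,"ry":0,"rz":0},{"x":49,"y":28,"z":-200,"rx":0,"ry":0,"rz":0}]}}

```text
clock: 1.4
tool_pos: [0.4324, 0.1049, 0.2194]
eef_rot: [-89.9, -24.9, 18.7]
force: [-0.9, -0.6, -0.1]
grip_width: -0.002
```

```bash
python3 - <<'E'
from h import *
case();delta(-88.5,0,60,25);delta(-88.5,0,50,25)
E
```

```text
t 1.4 case xyz [-90.6  -1.4 219.4] F [-0.86 -0.62 -0.14] j [   5.9   -8.4  119.5    7.7   44.8 -107.2] w -0.002
mm [-65.1 145.5   1.2] rot [ 0.11 -0.41 -0.12]
mm [-69.3 154.6   1.2] rot [ 0.11 -0.41 -0.12]
```

>>> {"op": "jog_arm", "data": {"targets": [{"x":-16,"y":36,"z":0,"rx":0,"ry":0,"rz":0},{"x":-32,"y":72,"z":1,"rx":0,"ry":0,"rz":0},{"x":-49,"y":109,"z":1,"rx":0,"ry":-0.4,"rz":0},{"x":-65,"y":145,"z":1,"rx":0,"ry":-0.4,"rz":0},{"x":-65,"y":145,"z":1,"rx":0,"ry":-0.4,"rz":0}]}}

```text
clock: 2.02
tool_pos: [0.431, 0.1101, 0.0587]
eef_rot: [-90.0, -24.6, 19.5]
force: [-0.3, -0.5, 0.9]
grip_width: 0.004
```

```bash
python3 - <<'E'
from h import *
case();delta(-88.5,0,42,25);delta(-88.5,0,32,25)
for n in ['top','wrist','side']:
    d=env.get_image(n);im=d['image'];
    if n=='side': im=cv2.resize(im[170:310,200:360],None,fx=3.5,fy=3.5)
    if n=='top': im=cv2.resize(im[190:340,210:370],None,fx=3.5,fy=3.5)
    save(n+'2',im)
E
```

```text
t 2.02 case xyz [-90.2   4.   58.7] F [-0.3  -0.48  0.92] j [   6.7    9.5  128.1   16.4   19.  -117.3] w 0.004
mm [-5.4 15.9 -4. ] rot [-0.12  0.27 -0.4 ]
mm [-9.6 25.  -4. ] rot [-0.12  0.27 -0.4 ]
```

View pics/wrist2.png

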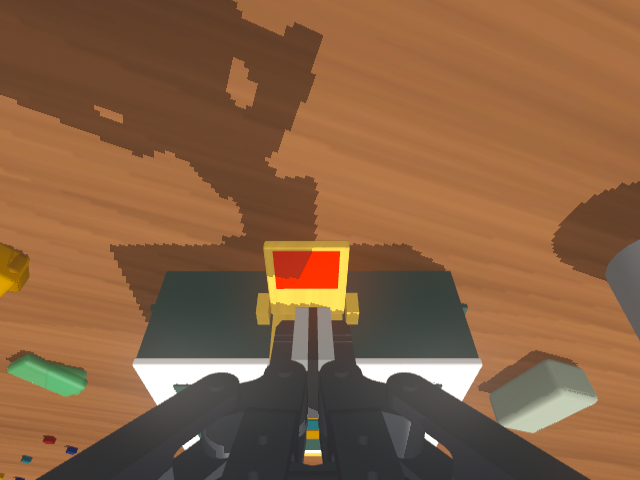

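View pics/side2.png

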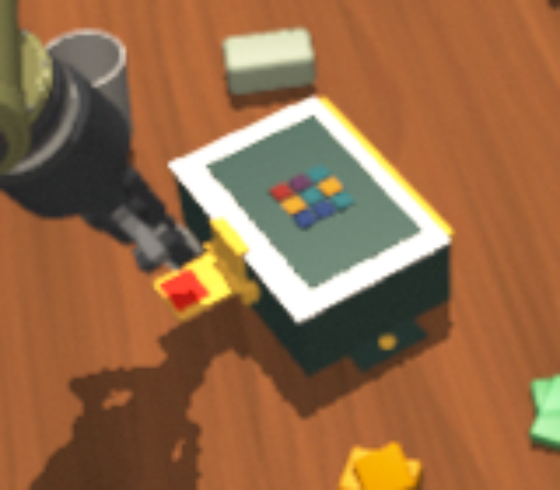

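The wrist view shows the shut fingers near (313,320) over the pad, with the red patch at (306,270). The fingers sit about 3–4 mm too far left. I'll check the pad position from this view.

```bash
python3 - <<'E'
from h import *
s=env.read_state();T=np.eye(4);T[:3,:3]=Ro.from_euler('xyz',s['eef_rot'],degrees=True).as_matrix();T[:3,3]=s['tool_pos']
d=env.get_image('wrist');W=T@d['T_tool_cam']
for n,p,z in [('red',(306,270),.035),('padfront',(307,242),.035),('padL',(265,242),.035),('padR',(350,242),.035)]:
    q=onz(d,*p,z,W);e=q[:2]-C0;print(n,np.round(q,4),np.round([e@ex*1e3,e@ey*1e3],1))
case()
E
```

```text
red [0.4286 0.1048 0.035 ] [-94.3  -0.2]
padfront [0.4124 0.0997 0.035 ] [-111.2    0.3]
padL [0.4181 0.0837 0.035 ] [-111.1  -16.7]
padR [0.4066 0.1162 0.035 ] [-111.3   17.8]
t 2.23 case xyz [-87.8   3.   62.5] F [ 0.51 -0.02  0.28] j [   6.6    9.2  127.9   16.4   19.1 -117.3] w 0.001
```

```bash
python3 - <<'E'
from h import *
case();delta(-90,0,44,25);delta(-90,0,30,25)
E
```

```text
t 2.23 case xyz [-87.8   3.   62.5] F [ 0.51 -0.02  0.28] j [   6.6    9.2  127.9   16.4   19.1 -117.3] w 0.001
mm [-9.8 15.9 -3. ] rot [-0.01  0.29  0.06]
mm [-15.7  28.6  -2.9] rot [-0.01  0.29  0.06]
```

>>> {"op": "jog_arm", "data": {"targets": [{"x":-5,"y":8,"z":-2,"rx":0,"ry":0.2,"rz":0},{"x":-9.8,"y":16,"z":-3,"rx":0,"ry":0.3,"rz":0},{"x":-9.8,"y":16,"z":-3,"rx":0,"ry":0.3,"rz":0},{"x":-9.8,"y":16,"z":-3,"rx":0,"ry":0.3,"rz":0}]}}

```text
clock: 2.72
tool_pos: [0.432, 0.1059, 0.0425]
eef_rot: [-90.0, -24.9, 19.1]
force: [0.4, 0.3, -0.1]
grip_width: 0.002
```

```bash
python3 - <<'E'
from h import *
case();delta(-90,0,38,25);delta(-90,0,30,25)
E
```

```text
t 2.73 case xyz [-90.6  -0.3  42.5] F [ 0.39  0.28 -0.08] j [   6.    11.9  128.7   20.5   16.  -121.7] w 0.002
mm [-1.3  4.3  0.3] rot [-0.01 -0.05 -0.06]
mm [-4.7 11.6  0.3] rot [-0.01 -0.05 -0.06]
```

>>> {"op": "jog_arm", "data": {"targets": [{"x":-1.3,"y":3.2,"z":0.3,"rx":0,"ry":0,"rz":0},{"x":-2.6,"y":6.2,"z":0.3,"rx":0,"ry":0,"rz":0},{"x":-3.8,"y":9,"z":0.3,"rx":0,"ry":0,"rz":0},{"x":-4.7,"y":11.6,"z":0.3,"rx":0,"ry":0,"rz":0},{"x":-4.7,"y":11.6,"z":0.3,"rx":0,"ry":0,"rz":0}]}}

```text
clock: 3.35
tool_pos: [0.4321, 0.1064, 0.0294]
eef_rot: [-90.0, -24.9, 19.1]
force: [-1.4, -1.1, 3.1]
grip_width: -0.002
```

```bash
python3 - <<'E'
from h import *
case();
d=env.get_image('side');save('side3',cv2.resize(d['image'][150:310,180:360],None,fx=3.5,fy=3.5))
E
```

```text
t 3.35 case xyz [-90.3   0.2  29.4] F [-1.41 -1.11  3.08] j [   6.1   14.   128.8   23.4   14.  -124.6] w -0.002
```

View pics/side3.png

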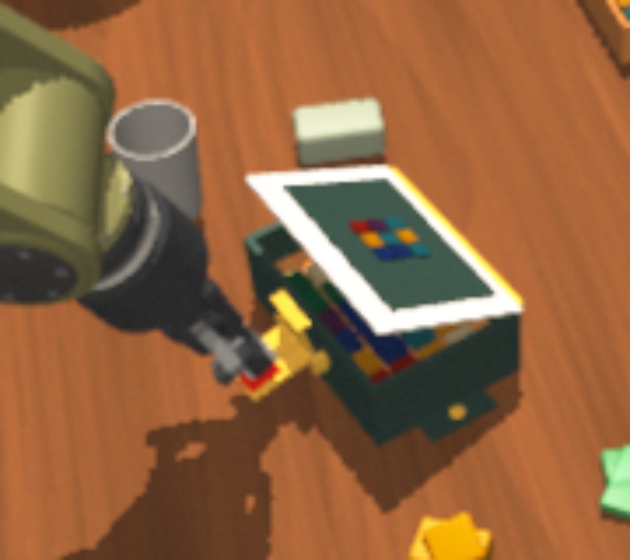

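The lid has released and is rising; its free edge is at crop (310,250), clear of the case. I'll lift the finger back off the tab.

>>> {"op": "jog_arm", "data": {"targets": [{"x":1,"y":-12,"z":0,"rx":0,"ry":0,"rz":0},{"x":0,"y":-30,"z":0,"rx":0,"ry":0,"rz":0},{"x":0,"y":-55,"z":0,"rx":0,"ry":0,"rz":0},{"x":0,"y":-70,"z":0,"rx":0,"ry":0,"rz":0},{"x":0,"y":-70,"z":0,"rx":0,"ry":0,"rz":0}]}}

```text
clock: 4.03
tool_pos: [0.4048, 0.0968, 0.094]
eef_rot: [-90.0, -25.0, 19.2]
force: [0.1, 0.5, -0.7]
grip_width: -0.001
```

```bash
python3 - <<'E'
from h import *
case();delta(-80,0,100,45)
d=env.get_image('side');save('side4',d['image'][100:340,120:440])
np.save('side4.npy',d,allow_pickle=True);np.save('top4.npy',env.get_image('top'),allow_pickle=True)
H=C0+ex*.055
for th in (.5,.65,.8):
  r=.1125;P=[np.r_[C0+ex*(.055-r*np.cos(th))+ey*y,.055+r*np.sin(th)] for y in (-.08,.08)]
  print(th,[np.round(proj(d,p)-[120,100]) for p in P])
E
```

```text
t 4.03 case xyz [-119.3   -0.    94. ] F [ 0.13  0.55 -0.69] j [   4.8    0.8  131.2   14.7   24.4 -116.4] w -0.001
mm [38.1 11.2  0. ] rot [  0.03  -0.04 -19.96]
0.5 [array([169., 143.]), array([131.,  98.])]
0.65 [array([172., 136.]), array([133.,  92.])]
0.8 [array([177., 130.]), array([137.,  85.])]
```

View pics/side4.png

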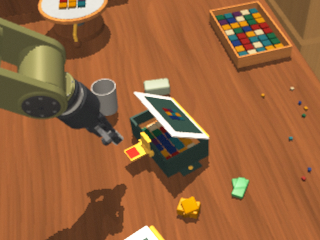

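The lid rests open at about 0.65 rad: its edge corners in the crop, (172,136) and (133,92), match the prediction. Next I'll tilt to 45° and move the fingertip just in front of and below the edge.

>>> {"op": "jog_arm", "data": {"targets": [{"x":2,"y":0,"z":0,"rx":0,"ry":0,"rz":-6},{"x":10,"y":2,"z":0,"rx":0,"ry":0,"rz":-13},{"x":24,"y":6,"z":0,"rx":0,"ry":0,"rz":-20},{"x":38,"y":11,"z":0,"rx":0,"ry":0,"rz":-20},{"x":38,"y":11,"z":0,"rx":0,"ry":0,"rz":-20}]}}

```text
clock: 4.75
tool_pos: [0.4375, 0.1281, 0.1286]
eef_rot: [-91.4, -42.5, 18.8]
force: [0.1, 0.4, -0.3]
grip_width: 0.002
```

```bash
python3 - <<'E'
from h import *
case();delta(-55,0,102,45);delta(-30,0,107,45);delta(0,0,117,45)
E
```

```text
t 4.75 case xyz [-78.2  18.9 128.6] F [ 0.14  0.43 -0.33] j [   8.9   -1.4  134.6   49.2    7.  -146.3] w 0.002
mm [ -0.8  35.8 -17.8] rot [ 1.7  -0.26 -2.53]
mm [ 21.   49.  -17.3] rot [ 1.7  -0.26 -2.53]
mm [ 49.9  61.9 -16.8] rot [ 1.7  -0.26 -2.53]
```

Joint 6 ran to its limit: the wrist is near singular (joint 5 at 7°), so a 45° tilt isn't reachable here. I'll back off and use a 22° tilt, which keeps joint 5 well away from zero and still clears the lid.

```bash
python3 - <<'E'
from h import *
delta(-105,0,130,22)
E
```

```text
mm [-18.8 -18.6 -19.5] rot [ 1.62 -0.59 20.47]
```

>>> {"op": "jog_arm", "data": {"targets": [{"x":-10,"y":-10,"z":-10,"rx":1,"ry":-0.3,"rz":8},{"x":-19,"y":-19,"z":-19,"rx":1.6,"ry":-0.6,"rz":16},{"x":-19,"y":-19,"z":-19,"rx":1.6,"ry":-0.6,"rz":20.5},{"x":-19,"y":-19,"z":-19,"rx":1.6,"ry":-0.6,"rz":20.5}]}}

```text
clock: 5.25
tool_pos: [0.418, 0.1016, 0.1307]
eef_rot: [-90.0, -22.1, 19.2]
force: [-0.5, 0.1, -0.2]
grip_width: 0.001
```

```bash
python3 - <<'E'
from h import *
case();delta(-95,0,110,22);delta(-60,0,102,22)
E
```

```text
t 5.25 case xyz [-105.3    0.2  130.7] F [-0.52  0.1  -0.19] j [   6.    -1.1  125.7    8.8   34.2 -109.6] w 0.001
mm [ 1.7 23.1 -0.2] rot [ 0.02 -0.02  0.09]
mm [31.2 43.7 -0.2] rot [ 0.02 -0.02  0.09]
```

Back in a good pose. I'll move to just in front of the lid, with the tip below the edge.

>>> {"op": "jog_arm", "data": {"targets": [{"x":2,"y":23,"z":0,"rx":0,"ry":0,"rz":0},{"x":16,"y":34,"z":0,"rx":0,"ry":0,"rz":0},{"x":31,"y":44,"z":0,"rx":0,"ry":0,"rz":0},{"x":31,"y":44,"z":0,"rx":0,"ry":0,"rz":0}]}}

```text
clock: 5.75
tool_pos: [0.4597, 0.1168, 0.1005]
eef_rot: [-90.0, -22.1, 19.2]
force: [-0.3, 0.2, 0.3]
grip_width: -0.001
```

```bash
python3 - <<'E'
from h import *
case();delta(-40,0,102,22);delta(-25,0,106,22)
d=env.get_image('side');save('side5',cv2.resize(d['image'][130:310,170:370],None,fx=3,fy=3))
E
```

```text
t 5.75 case xyz [-60.9   0.9 100.5] F [-0.28  0.22  0.26] j [   7.5    8.1  121.     8.9   29.6 -108.6] w -0.001
mm [20.   6.5 -0.9] rot [-0.05 -0.    0.06]
mm [35.4  8.4 -0.9] rot [-0.05 -0.    0.06]
```

View pics/side5.png

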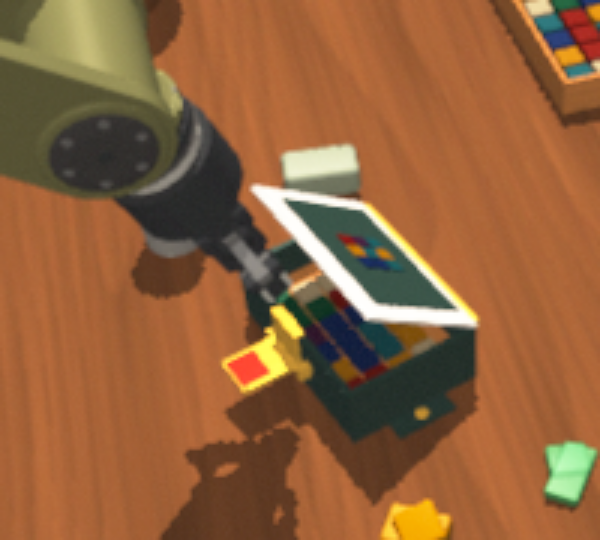

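The fingertip is at crop (275,290), in front of and below the middle of the lid's edge, about (300,260). I'll push slowly.

>>> {"op": "jog_arm", "data": {"targets": [{"x":8,"y":3,"z":0,"rx":0,"ry":0,"rz":0},{"x":14,"y":5,"z":-0.5,"rx":0,"ry":0,"rz":0},{"x":21,"y":6,"z":-1,"rx":0,"ry":0,"rz":0},{"x":28,"y":7,"z":-1,"rx":0,"ry":0,"rz":0},{"x":35,"y":8,"z":-1,"rx":0,"ry":0,"rz":0}]}}

```text
clock: 6.42
tool_pos: [0.4944, 0.1273, 0.1075]
eef_rot: [-90.0, -22.0, 19.2]
force: [-1.7, -0.8, 0.4]
grip_width: 0.001
```

```bash
python3 - <<'E'
from h import *
case();delta(0,0,112,22);delta(15,0,116,22)
d=env.get_image('side');save('side6',cv2.resize(d['image'][130:310,170:370],None,fx=3,fy=3))
E
```

```text
t 6.42 case xyz [-24.7  -0.6 107.5] F [-1.65 -0.83  0.41] j [   8.4   11.6  115.5    7.7   31.5 -106.6] w 0.001
mm [24.6  5.1  0.6] rot [ 0.02 -0.02  0.04]
mm [40.   7.   0.6] rot [ 0.02 -0.02  0.04]
```

View pics/side6.png

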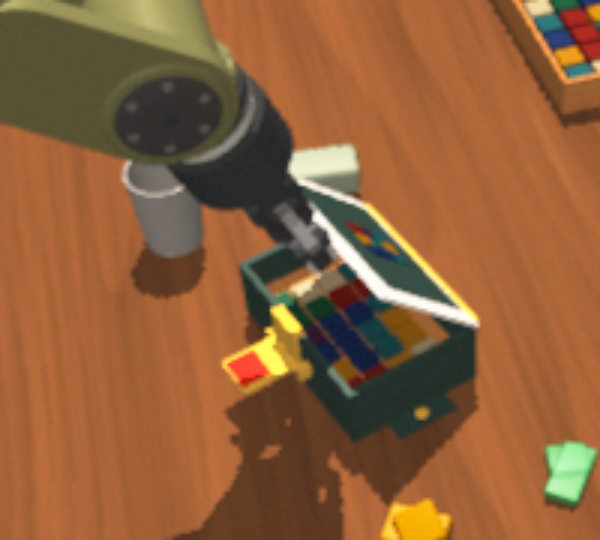

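The lid is turning up against the finger with about 2 N. I'll push on.

>>> {"op": "jog_arm", "data": {"targets": [{"x":8,"y":2,"z":0,"rx":0,"ry":0,"rz":0},{"x":16,"y":4,"z":0.5,"rx":0,"ry":0,"rz":0},{"x":24,"y":5,"z":0.5,"rx":0,"ry":0,"rz":0},{"x":32,"y":6,"z":0.5,"rx":0,"ry":0,"rz":0},{"x":40,"y":7,"z":0.5,"rx":0,"ry":0,"rz":0}]}}

```text
clock: 7.1
tool_pos: [0.5332, 0.1413, 0.1185]
eef_rot: [-90.1, -22.3, 19.2]
force: [-10.0, -3.0, 25.1]
grip_width: 0.001
```

```bash
python3 - <<'E'
from h import *
case();delta(35,0,121,22);delta(48,0,125,22)
E
```

```text
t 7.1 case xyz [ 16.5  -0.2 118.5] F [-9.99 -3.01 25.1 ] j [   9.4   15.1  109.2    6.6   33.9 -104.5] w 0.001
mm [18.1  4.7  0.2] rot [0.05 0.   0.32]
mm [31.6  5.9  0.2] rot [0.05 0.   0.32]
```

The force is now 25 N upward, so the lid's edge is probably catching under the finger knuckle. I'll stop and look.

```bash
python3 - <<'E'
from h import *
d=env.get_image('side');save('side7',cv2.resize(d['image'][100:310,170:370],None,fx=2.8,fy=2.8))
d=env.get_image('wrist');save('wrist7',d['image']);case()
E
```

```text
t 7.2 case xyz [ 16.2  -0.2 117.4] F [-0.41 -0.11  0.02] j [   9.4   15.2  109.2    6.6   33.8 -104.5] w -0.002
```

View pics/side7.png

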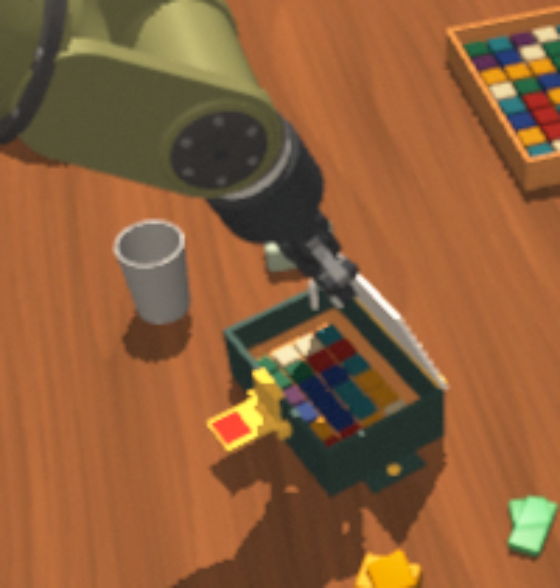

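View pics/wrist7.png

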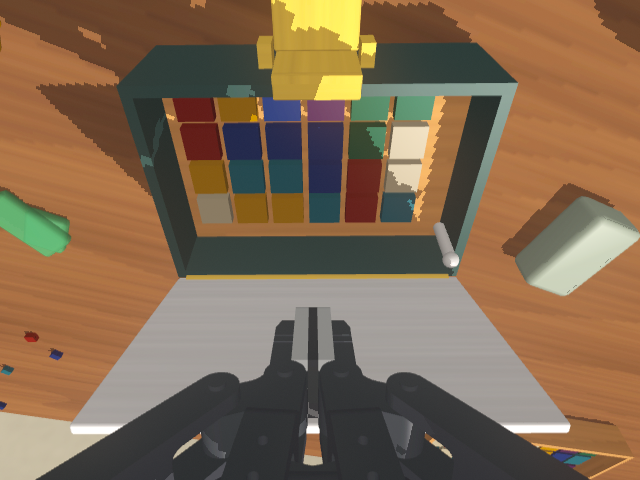

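```bash
cat >> h.py <<'E'
def lidth(off=0.,show=True):
    s=env.read_state();T=np.eye(4);T[:3,:3]=Ro.from_euler('xyz',s['eef_rot'],degrees=True).as_matrix();T[:3,3]=s['tool_pos']
    d=env.get_image('wrist');d['world_from_camera']=T@d['T_tool_cam'];return d
E
python3 - <<'E'
from h import *
d=lidth();save('wrist8',d['image'])
for th in np.arange(.9,1.9,.1):
  P=[np.r_[C0+ex*(.055-.1125*np.cos(th))+ey*y,.055+.1125*np.sin(th)] for y in (-.08,.08)]
  print(round(th,1),[np.round(proj(d,p)) for p in P])
case()
E
```

```text
0.9 [array([ 48., 339.]), array([582., 339.])]
1.0 [array([ 50., 375.]), array([579., 375.])]
1.1 [array([ 55., 409.]), array([574., 409.])]
1.2 [array([ 62., 438.]), array([568., 439.])]
1.3 [array([ 70., 463.]), array([559., 464.])]
1.4 [array([ 79., 484.]), array([550., 484.])]
1.5 [array([ 90., 499.]), array([539., 500.])]
1.6 [array([100., 510.]), array([528., 510.])]
1.7 [array([111., 516.]), array([518., 517.])]
1.8 [array([122., 519.]), array([507., 519.])]
t 7.25 case xyz [ 1.540e+01 -1.000e-01  1.166e+02] F [-0.86 -0.76 -1.13] j [   9.4   15.2  109.3    6.6   33.8 -104.5] w 0.004
```

View pics/wrist8.png

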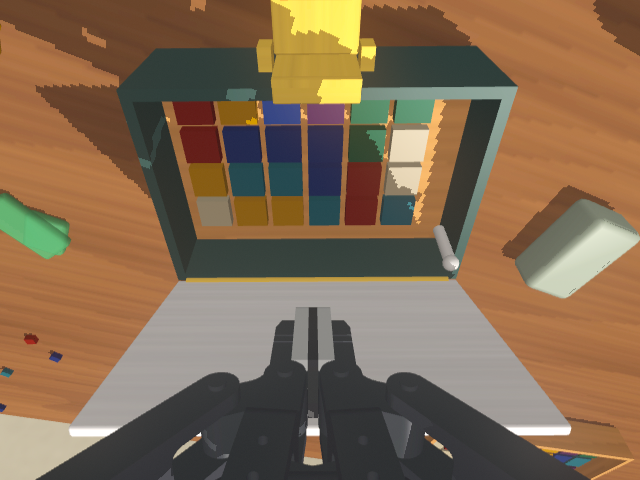

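The lid is stationary at about 1.18 rad: its edge is at wrist row 430, against a predicted 438 for 1.2 rad. It is in light contact. The edge lies 42 mm up the finger, at the knuckle, which explains the spike. I'll slide the tip about 20 mm up the plate so that only the fingertip bears, then push on.

>>> {"op": "jog_arm", "data": {"targets": [{"x":0,"y":-5,"z":0,"rx":0,"ry":0,"rz":0},{"x":0,"y":-10,"z":0,"rx":0,"ry":0,"rz":0},{"x":0,"y":-15,"z":0,"rx":0,"ry":0,"rz":0},{"x":0.5,"y":-20,"z":0,"rx":0,"ry":0,"rz":0},{"x":0.5,"y":-20,"z":0,"rx":0,"ry":0,"rz":0}]}}

```text
clock: 7.88
tool_pos: [0.5248, 0.1384, 0.1351]
eef_rot: [-90.0, -22.1, 19.2]
force: [-0.7, -0.6, -0.4]
grip_width: -0.001
```

```bash
python3 - <<'E'
from h import *
case()
for x in (25,40,50,58,64):delta(x,0,137,22)
d=lidth();save('wrist9',d['image'])
for th in np.arange(.9,1.6,.1):
  P=[np.r_[C0+ex*(.055-.1125*np.cos(th))+ey*y,.055+.1125*np.sin(th)] for y in (-.08,.08)]
  print(round(th,1),[np.round(proj(d,p)) for p in P])
E
```

```text
t 7.88 case xyz [  7.7  -0.2 135.1] F [-0.73 -0.57 -0.35] j [   9.2   12.6  109.6    6.3   36.2 -104.3] w -0.001
mm [16.7  4.8  0.2] rot [ 0.03 -0.02  0.09]
mm [30.6 10.4  0.2] rot [ 0.03 -0.02  0.09]
mm [39.9 14.2  0.2] rot [ 0.03 -0.02  0.09]
mm [47.3 17.2  0.2] rot [ 0.03 -0.02  0.09]
mm [52.9 19.5  0.2] rot [ 0.03 -0.02  0.09]
0.9 [array([ 83., 311.]), array([545., 311.])]
1.0 [array([ 85., 342.]), array([544., 342.])]
1.1 [array([ 89., 372.]), array([540., 372.])]
1.2 [array([ 94., 399.]), array([535., 399.])]
1.3 [array([100., 422.]), array([529., 422.])]
1.4 [array([107., 441.]), array([521., 442.])]
1.5 [array([115., 457.]), array([513., 457.])]
```

View pics/wrist9.png

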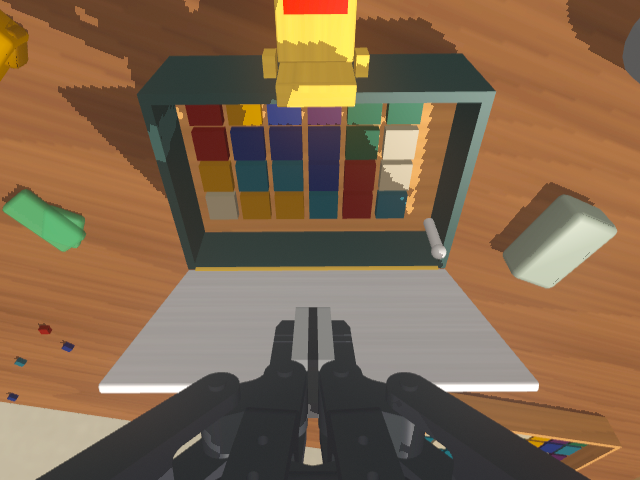

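The lid holds at about 1.16 rad with its edge now only about 23 mm above the tip. I'll push forward.

>>> {"op": "jog_arm", "data": {"targets": [{"x":6,"y":1.5,"z":0,"rx":0,"ry":0,"rz":0},{"x":12,"y":3,"z":0,"rx":0,"ry":0,"rz":0},{"x":18,"y":5,"z":0,"rx":0,"ry":0,"rz":0},{"x":24,"y":8,"z":0,"rx":0,"ry":0,"rz":0},{"x":30,"y":10,"z":0,"rx":0,"ry":0,"rz":0}]}}

```text
clock: 8.55
tool_pos: [0.5549, 0.1489, 0.1365]
eef_rot: [-90.0, -22.0, 19.2]
force: [-1.3, 0.5, 0.5]
grip_width: -0.002
```

```bash
python3 - <<'E'
from h import *
case()
for x in (40,50,58,64):delta(x,0,137,22)
d=env.get_image('side');save('side10',cv2.resize(d['image'][100:310,170:370],None,fx=2.8,fy=2.8))
E
```

```text
t 8.55 case xyz [ 3.960e+01 -1.000e-01  1.365e+02] F [-1.26  0.52  0.53] j [   9.9   16.3  104.7    5.7   37.4 -103.2] w -0.002
mm [ 0.6 -0.4  0.1] rot [ 0.02 -0.02  0.03]
mm [9.8 3.4 0.1] rot [ 0.02 -0.02  0.03]
mm [17.3  6.4  0.1] rot [ 0.02 -0.02  0.03]
mm [22.8  8.6  0.1] rot [ 0.02 -0.02  0.03]
```

View pics/side10.png

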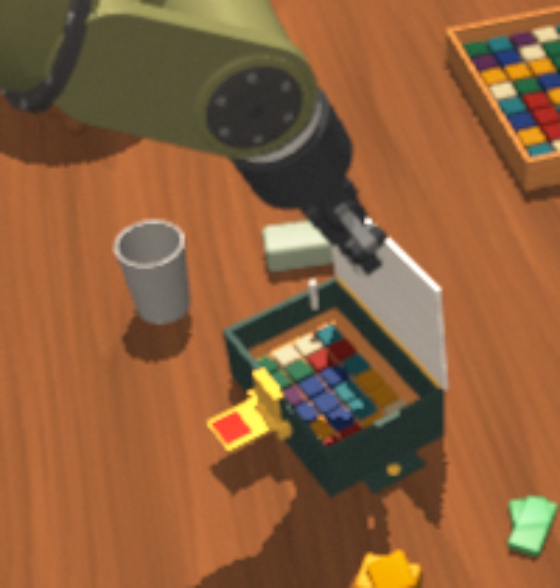

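The lid is about upright and the force is only about 1 N. I'll push past the tipping point.

>>> {"op": "jog_arm", "data": {"targets": [{"x":5,"y":2,"z":0,"rx":0,"ry":0,"rz":0},{"x":10,"y":3.5,"z":0,"rx":0,"ry":0,"rz":0},{"x":15,"y":5.5,"z":0,"rx":0,"ry":0,"rz":0},{"x":20,"y":7.5,"z":0,"rx":0,"ry":0,"rz":0},{"x":25,"y":9.5,"z":0,"rx":0,"ry":0,"rz":0}]}}

```text
clock: 9.22
tool_pos: [0.5801, 0.1577, 0.1372]
eef_rot: [-90.0, -22.0, 19.2]
force: [-0.2, 0.2, 0.4]
grip_width: 0.003
```

>>> {"op": "jog_arm", "data": {"targets": [{"x":0,"y":0,"z":0,"rx":0,"ry":0,"rz":0},{"x":0,"y":0,"z":0,"rx":0,"ry":0,"rz":0},{"x":0,"y":0,"z":0,"rx":0,"ry":0,"rz":0},{"x":0,"y":0,"z":0,"rx":0,"ry":0,"rz":0}]}}

```text
clock: 9.72
tool_pos: [0.5797, 0.1575, 0.1372]
eef_rot: [-90.0, -22.0, 19.2]
force: [-0.6, -0.4, 0.1]
grip_width: -0.001
```

```bash
python3 - <<'E'
from h import *
case();delta(-60,0,170,22)
d=env.get_image('side');save('side11',cv2.resize(d['image'][100:310,170:370],None,fx=2.8,fy=2.8))
E
```

```text
t 9.72 case xyz [ 65.8  -0.2 137.2] F [-0.65 -0.36  0.13] j [  10.4   19.2  100.5    5.3   38.5 -102.3] w -0.001
mm [-1.043e+02 -7.760e+01  1.000e-01] rot [ 0.02 -0.02  0.05]
```

View pics/side11.png

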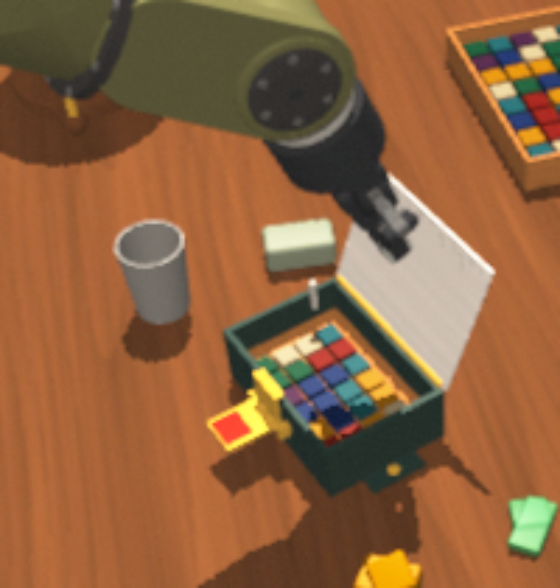

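The lid has fallen further back, past the finger, and the force is about zero. I'll withdraw back and up.

>>> {"op": "jog_arm", "data": {"targets": [{"x":-10,"y":-6,"z":0,"rx":0,"ry":0,"rz":0},{"x":-30,"y":-22,"z":0,"rx":0,"ry":0,"rz":0},{"x":-56,"y":-42,"z":0,"rx":0,"ry":0,"rz":0},{"x":-82,"y":-61,"z":0,"rx":0,"ry":0,"rz":0},{"x":-104,"y":-78,"z":0,"rx":0,"ry":0,"rz":0}]}}

```text
clock: 10.4
tool_pos: [0.4594, 0.1158, 0.1707]
eef_rot: [-90.0, -22.1, 19.2]
force: [-0.2, 0.6, -0.4]
grip_width: 0.004
```

>>> {"op": "jog_arm", "data": {"targets": [{"x":-8,"y":-30,"z":0,"rx":0,"ry":0,"rz":0},{"x":-16,"y":-55,"z":0,"rx":0,"ry":0,"rz":0},{"x":-16,"y":-55,"z":0,"rx":0,"ry":0,"rz":0},{"x":-16,"y":-55,"z":0,"rx":0,"ry":0,"rz":0}]}}

```text
clock: 10.9
tool_pos: [0.4274, 0.1046, 0.2149]
eef_rot: [-90.0, -22.0, 19.2]
force: [0.1, -0.9, 0.4]
grip_width: 0.003
```

```bash
python3 - <<'E'
from h import *
case()
for n in('side','top'):
    d=env.get_image(n);save(n+'12',d['image'])
    for th in (1.65,1.8,1.95):
        print(n,th,[np.round(proj(d,np.r_[C0+ex*(.055-.1125*np.cos(th))+ey*y,.055+.1125*np.sin(th)])) for y in (-.08,.08)])
E
```

```text
t 10.9 case xyz [-95.4  -0.  214.9] F [ 0.09 -0.89  0.39] j [   6.3   -7.5  118.7    6.5   47.5 -106.4] w 0.003
side 1.65 [array([332., 201.]), array([290., 159.])]
side 1.8 [array([339., 198.]), array([297., 157.])]
side 1.95 [array([345., 197.]), array([303., 157.])]
top 1.65 [array([313., 192.]), array([214., 229.])]
top 1.8 [array([309., 182.]), array([211., 219.])]
top 1.95 [array([305., 173.]), array([208., 210.])]
```

View pics/side12.png

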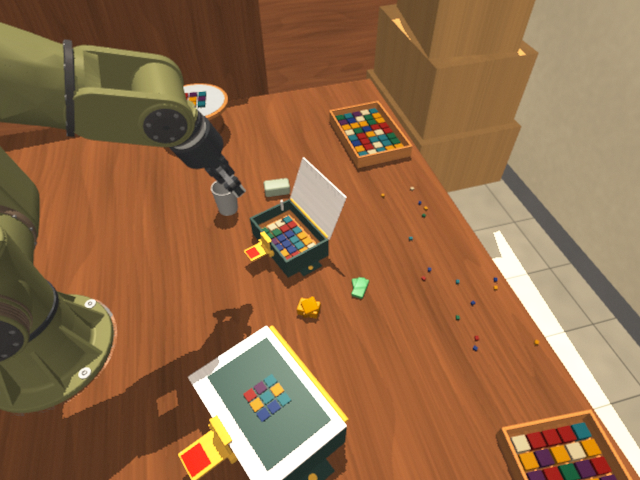

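View pics/top12.png

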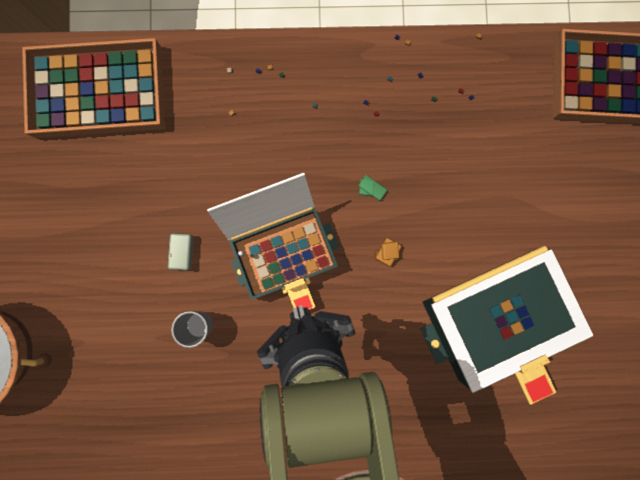

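The lid is at its stop. In the top view its edge corners are at (305,174) and (209,210), which matches 1.95 rad. The cup, block, lump and shard are at their first pixels, and the arm is clear. I'll hand in.

```bash
python3 - <<'E'
from h import *
env.hand_in();case()
E
```

```text
the job is handed in; nothing more can be done
the job is handed in; nothing more can be done
```

The smaller case's lid lies fully open and the job is handed in. I pressed the brass tab with the shut fingertips (about 3 N, reading taken as the lid rose). The lid lifted by itself to about 0.65 rad, and I pushed it from the underside past upright. It fell open on its own and I drew the arm away.

- **Last checks:** in the top view the lid's edge matches 1.95 rad, its stop. The cup, block, lump and shard look unmoved in both camera views. The force read about zero with the fingertips well clear of the case, and the clock stood at about 11 s.
- **Force spike:** about 25 N showed briefly during the push, probably the lid's edge catching on the finger knuckle. It cleared by itself, and I moved the contact up to the fingertip before pushing on. Only the reading at the end of that move was seen, so the peak may have been higher.
- **Wrist limit:** a 45° tilt drove joint 6 to its range limit (-146.3 of -146.38°) near a wrist singularity. I backed off and finished at 22°.
- **Measurement mismatch:** the pad measured 2–4 mm farther forward than the text says.

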